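# Let a used bearing into the returns box

## Task

Press the lever on the front of the grey box down with your fingertips so that the linked lid lifts and the bearing waiting in the chute rolls into the box. Then let the lever up slowly, so that the lid comes down gently without slamming, until it is fully shut, and move clear. Work the lid by the lever only: do not touch the lid or the bearing, and leave the carton, the ring and the spray can where they stand.

Things in the scene. Friction and masses are not known exactly. Their poses are not given: they have to be found in the camera images.
- box: Grey sheet-metal box fixed to the counter, 170 (x) by 180 mm (y), rim 100 mm high, 142 with the lid shut. Origin: centre of its underside, on the counter; its front, with the lever, faces its -x. An aluminium chute (26 mm wide, 190 long, outer end about 175 high, on a post) stands out from its +y side, 35 mm in front of the box's middle, sloping down to the rim.
- pad (a point): Centre of the top of the lever's black rubber pad, 42 mm (along the box's y) by 36, on a flat bar. The pivot pin lies along the box's y, 97 mm in front of (-x) the box's origin, 72 mm above the counter; the pad centre is 105 mm out along the bar, 6 mm above its middle line. At rest the bar slopes up away from the box by 0.30 rad, pad 109 mm high; fully pressed, down by 0.30 rad, pad 47 mm high.
- lever (a joint): Angle of the lever: 0 at rest (pad up), grows as the pad is pressed down, stop at 0.60 rad. The lid's weight and a spring return it; pressing takes roughly 5 to 10 N at the pad. It does not stay down.
- lid (a joint): Opening of the lid: 0 shut, 0.96 rad fully open, always 1.6 times the lever's angle (linked inside the box). Let go, the lid falls and slams. From about 0.55 rad the bearing can pass under it.
- lid_front (a point): Middle of the top front edge of the lid, a grey sheet-metal hood 170 by 180 mm and 42 mm deep, hinged along the box's rear (+x) rim, 85 mm behind the box's origin and 100 mm up. Its front rises as it opens: this point is 142 mm high when shut. Shut, the hood's +y side blocks the chute.
- bearing: Sealed steel ball bearing, 52 mm diameter, 15 mm wide, 130 g, origin at its centre. It stands on edge in the chute, leaning on the shut lid's side, and rolls into the box by itself (along the box's -y) within about a second of the lid being lifted. Inside the box its centre is below the 100 mm rim.
- carton: Bystander: small orange and black carton 85 by 85 by 30 mm, lying on the counter; origin at the centre of its underside.
- race: Bystander: plain steel bearing ring, 80 mm diameter, 22 mm high, lying on the counter; origin at the centre of its underside.
- spray: Bystander: spray can, 58 mm diameter, 190 mm high, standing on the counter; origin at the centre of its underside.

How it is judged (in metres and radians):
On the way, in this order (a step that is already met when the one before it is completed fails the run):
1. the lid is being lifted (value of joint lid above 0.2 rad), for 0.02 s.
2. the bearing has rolled into the box under the raised lid (z of bearing in the frame of box below 0.085 m and y of bearing in the frame of box between -0.085 and 0.085 m and value of joint lid above 0.1 rad), for 0.1 s.
At the end, for the whole second after the job is handed in: The lid is shut (within 0.04 rad) and still, with the bearing inside the box below its rim (value of joint lid below 0.04 rad and velocity of joint lid between -0.1 and 0.1 rad/s and z of bearing in the frame of box between 0 and 0.085 m and y of bearing in the frame of box between -0.085 and 0.085 m and x of bearing in the frame of box between -0.085 and 0.085 m); the robot touches nothing.
It fails at once if the lid slams: it falls faster than 1.5 rad/s within the last 0.3 rad before shut (value of joint lid below 0.3 rad and velocity of joint lid below -1.5 rad/s).
It fails at once if the lever is worked with the arm or the gripper's body instead of the fingers (contact force between the arm and lever above 2 N).
It fails at once if the robot touches the lid itself (contact force between any of the fingers, the arm and lid above 1 N).
It fails at once if the robot touches the bearing (contact force between any of the fingers, the arm and bearing above 0.5 N).
It fails at once if a bystander is moved more than 15 mm or tipped (distance of any of carton, race, spray from where it was at the start of the episode above 0.015 m or angle between any of carton, race, spray's own z axis and vertical above 0.3 rad).
It also fails if it takes over 42 s, if anything falls off the work surface, if the arm or the gripper's body presses on something with over 40 N, if the wrist force passes 120 N, or if a joint passes its speed limit or range.

## Robot

A 6-joint arm with a two-finger parallel gripper is mounted at the origin on the work surface. World frame = base frame: x ahead of the robot, y to its left, z up, the work surface at z = 0. Lengths are in mm, angles in degrees, forces in N, time in s.
With the tool pointing down it reaches from about 350 to 850 mm from the base axis. Payload 8.1 kg.
Tool frame: the origin (TCP) lies at the centre of the arm's flange, where the gripper is bolted on; the fingertips stand 173 mm ahead of it and the grasp point (between the pads) lies 155 mm ahead of it; z points along the fingers, y is the line along which they close (so a half turn about z gives the same grasp; the last joint's range is limited). The gripper opens to 85 mm and grips with 20 to 120 N. Pads are 22 mm wide; open, the fingers measure 114 mm over their backs; the gripper's body (76 mm by 85 mm) begins 54 mm behind the grasp point. The pads swing forward as they close: fully open they stand 13 mm farther back than shut.
Start: joints at [-71.356, 7.471, 85.268, -0, 87.261, -4.893], TCP at [239.626, -550.078, 404.692] pointing down, gripper open.
Joint ranges: [-169.43, 169.43], [-51.17, 129.36], [1.28, 143.12], [-76.62, 256.62], [0, 156.53], [-152.29, 152.29]. Speed limits (degrees/s): [136.94, 136.94, 159.86, 180, 180, 180].

## Interface

Orientations are given as [roll, pitch, yaw] about the fixed x, y, z axes, in that order (R = Rz(yaw) Ry(pitch) Rx(roll)).
In Python, from bench import * gives the robot as it stands.
- The arm moves only by the shell command python3 -m jog 'ROWS' [FORCE]. ROWS is text: rows parted by semicolons, each of 7 numbers parted by spaces: the shift along the tool's x, y, z scaled (see below), then the turn, a rotation vector about the tool's x, y, z scaled (see below), then the closure, from -1 (fully open) to 1 (shut). In form: tx ty tz wx wy wz hand; .... A call has 1 to 5 rows; each row shifts and turns the commanded pose from where the row before left it, along the tool's axes as they then stand; what a row does not reach is not made up. The controller multiplies each number of a shift by 0.1 m and each number of a turn by 60 degrees. A row lasts 1/8 s, in which the tool goes at most 62.5 mm and 10.7 degrees, less where a joint would pass 70% of its speed; a pose out of reach is approached as far as the arm can. A call with a number of a shift or a turn outside -1 to 1 is refused whole. A call with a gripper value outside its range is refused whole. The fingers move at their own pace and stop on an object; FORCE is the grip in N (left out, the last holds). Time passes only in rows, so rows that do not move let the fingers close. It gives the time, the measured TCP pose, the force, the opening and the grip force at its end, in the units of the state.
- sense(): the state, without advancing time (a new reading comes with each control period).
- snapshot(name): name is "side" or "top"; returns a dict with "img" (480x640x3 uint8, red, green, blue), "fx", "fy", "cx", "cy" (pixels), "extrinsics" (4x4, takes a point from camera to world coordinates). Camera axes: x right, y down, z forward; pixel columns grow to the right and rows downward; lengths in mm; the calibration is good to about 2 mm. A picture is of the moment at which its call begins. There is no depth.
- hand_in(): hands the job in; it is judged then, once.
The state is a dict: "time": time; "joint_pos": joint angles; "qd": joint speeds; "joint_efforts": joint torques, N m; "tool_pos": TCP position; "tcp_rot": TCP orientation; "ft_force": force on the tool from outside, world axes, zero at the start; "wrist_torque": the same for the moment, N m; "finger_gap": finger opening in mm; "grip_force": force on a finger pad.
Only numpy, scipy, OpenCV 4.12 (cv2) and the standard library are available. Lean on these libraries where they do the work, as an engineer would, in place of code of your own. Each camera call takes 0.05 s, during which the arm holds its last target. There are 200 camera calls.

## Working session

There is one attempt and no reset: what is moved stays moved. The work goes in short steps, Python scripts to look and compute and a shell command to move; the robot and the scene stay as the last step left them, time stands still between calls to the robot, and variables do not carry over. Pictures are saved under pics/ and viewed, at most 10 in all, crops included, and the job is handed in when it is done.

```bash
mkdir -p pics; python3 - <<'E'
from bench import *
import cv2,numpy as np
for n in("top","side"):
    s=snapshot(n); cv2.imwrite(f"pics/{n}0.png",s["img"][:,:,::-1])
    print(n,s["fx"],s["fy"],s["cx"],s["cy"]); print(np.round(s["extrinsics"],4).tolist())
s=sense();print(s)
E
```

```text
top 518.8251620403523 518.8251620403523 323.1585991624706 239.17319136596345
[[-0.0219, -0.9955, 0.0916, 484.4051], [-0.9997, 0.0212, -0.0086, 41.6662], [0.0066, -0.0918, -0.9958, 1120.8383], [0.0, 0.0, 0.0, 1.0]]
side 546.1286196064488 546.1286196064488 320.78416103348286 238.1337099802561
[[0.9876, -0.1197, 0.1014, 461.3597], [-0.1568, -0.7471, 0.646, -564.425], [-0.0016, -0.6539, -0.7566, 795.6862], [0.0, 0.0, 0.0, 1.0]]
{'time': 0.1, 'joint_pos': array([-7.13548309e+01,  7.51358640e+00,  8.53228631e+01,  1.34950980e-03,
        8.72614142e+01, -4.89246781e+00]), 'qd': array([-0.00688873, -0.13108756, -0.08922063,  0.05779291, -0.05871757,
       -0.00063107]), 'joint_efforts': array([ 2.00016343e-04, -5.70951784e+01, -5.01943123e+01, -1.71368365e-04,
        8.08861165e-03, -6.34240837e-05]), 'tool_pos': array([ 239.57710501, -549.87577767,  403.72152157]), 'tcp_rot': array([-1.79902608e+02, -9.68934294e-03,  2.35375631e+01]), 'ft_force': array([ 1.12553996,  0.08296158, -0.03882242]), 'wrist_torque': array([ 0.02972213, -0.04652701, -0.03425957]), 'grip_force': 0.0, 'finger_gap': 85.52430932891801}
```

View pics/top0.png

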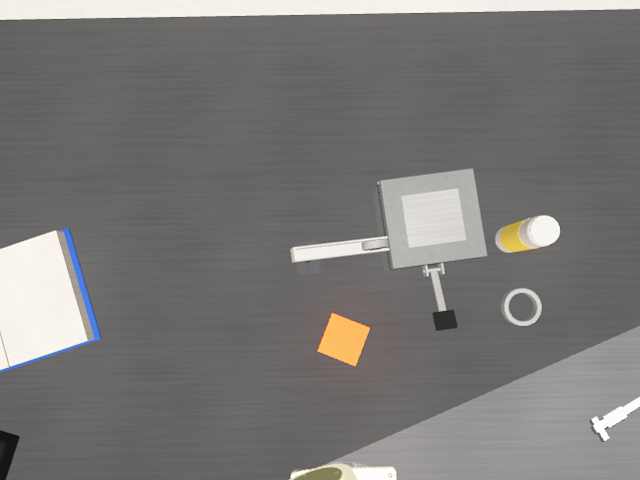

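View pics/side0.png

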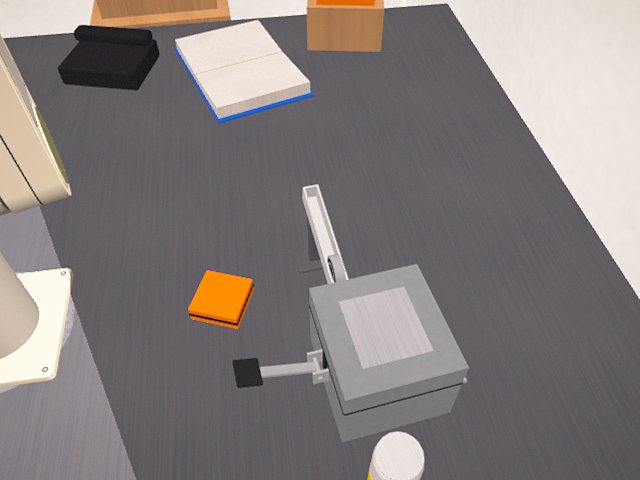

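Top view: lid corners are near (378,181), (472,169), (487,256) and (392,269), and the pad centre is near (445,320). Side view: the pad centre is near (247,372), with the spray can and ring to the right (-y) of the lever and the carton to the left.

```bash
cat > h.py <<'E'
from bench import *
import numpy as np
from scipy.spatial.transform import Rotation as Ro
def ray(n,u,v,z):
    s=snapshot(n);E=s["extrinsics"];d=E[:3,:3]@[(u-s["cx"])/s["fx"],(v-s["cy"])/s["fy"],1]
    return E[:3,3]+d*(z-E[2,3])/d[2]
E
python3 - <<'E'
from h import *
c=[ray("top",u,v,142) for u,v in((378,181),(472,169),(487,256),(392,269))]
for p in c: print(p.round())
m=np.mean(c,0); d=(c[0]+c[1]-c[2]-c[3]); print("centre",m,"yaw",np.degrees(np.arctan2(d[1],d[0])))
d=(c[0]+c[3]-c[1]-c[2]);print("yaw2",np.degrees(np.arctan2(-d[0],d[1])))
print("pad",ray("top",445,320,109),ray("side",247,372.5,109))
print("ring",ray("top",522,307,22),"spray",ray("top",543,230,190),"carton",ray("top",344,340,30))
E
```

```text
[684. -74. 142.]
[ 704. -256.  142.]
[ 536. -276.  142.]
[515. -95. 142.]
centre [ 609.78171406 -175.38301401  142.        ] yaw 7.014371354015627
yaw2 6.353129687614242
pad [ 415.58328388 -199.16483242  109.        ] [ 415.32131469 -202.55440201  109.        ]
ring [ 433.13208707 -383.49574563   22.        ] spray [ 578.26319393 -364.49552466  190.        ] carton [373.84651334  -6.34631291  30.        ]
```

```bash
python3 -m jog '0 0 0 0 0 0.14 1; 0 0 0 0 0 0.14 1; 0.2 -0.3 0 0 0 0 1; 0.3 -0.45 0 0 0 0 1; 0.3 -0.45 0 0 0 0 1' 40; python3 -m jog '0.3 -0.45 0 0 0 0 1; 0.3 -0.45 0 0 0 0 1; 0.3 -0.45 0 0 0 0 1; 0.2 -0.3 0 0 0 0 1; 0 0 0 0 0 0 1'; python3 - <<'E'
from h import *
s=sense();R=Ro.from_euler('xyz',s["tcp_rot"],degrees=True)
print(s["tool_pos"],s["tcp_rot"],R.inv().apply(np.array([414,-199,310])-s["tool_pos"])/100)
E
```

```text
time: 1.18
tool_pos: [305.3, -420.3, 404.7]
tcp_rot: [180.0, -0.0, 6.7]
ft_force: [1.3, 0.5, 0.1]
finger_gap: -0.1
grip_force: 0.0
time: 1.8
tool_pos: [395.7, -242.9, 405.0]
tcp_rot: [180.0, -0.0, 6.9]
ft_force: [-0.3, -0.4, -0.1]
finger_gap: 0.1
grip_force: 0.0
[ 395.72581181 -242.85166643  404.97851472] [ 1.79993621e+02 -4.46334985e-02  6.94596377e+00] [ 0.23369195 -0.41330443  0.94992148]
```

```bash
python3 -m jog '0.23 -0.41 0 0 0 0 1; 0 0 0.3 0 0 0 1; 0 0 0.3 0 0 0 1; 0 0 0.3 0 0 0 1; 0 0 0 0 0 0 1'; python3 - <<'E'
from h import *
import cv2
s=sense();print(s["tool_pos"])
a=snapshot("side")["img"][280:460,150:390,::-1]
cv2.imwrite("pics/s1.png",cv2.resize(a,None,fx=3,fy=3))
E
```

```text
time: 2.42
tool_pos: [411.7, -201.5, 312.3]
tcp_rot: [-179.8, 0.2, 6.7]
ft_force: [-0.6, -0.2, -0.6]
finger_gap: 0.1
grip_force: 0.0
[ 411.65424703 -201.54845312  312.30845524]
```

View pics/s1.png

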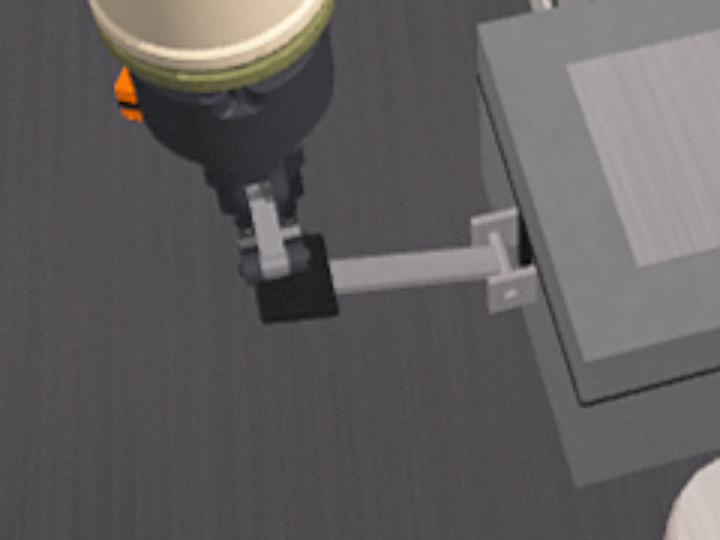

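The side crop shows the closed fingertips at about crop (275,270), over the black pad's centre-left with about 28 mm of clearance. Now I'll press.

```bash
python3 -m jog '0.02 0 0.1 0 0 0 1; 0 0 0.1 0 0 0 1; 0 0 0.08 0 0 0 1; 0 0 0.07 0 0 0 1; 0 0 0.07 0 0 0 1'; python3 -m jog '0 0 0.1 0 0 0 1; 0 0 0.1 0 0 0 1; 0 0 0.1 0 0 0 1; 0 0 0.1 0 0 0 1; 0 0 0.03 0 0 0 1';python3 -m jog '0 0 0 0 0 0 1; 0 0 0 0 0 0 1; 0 0 0 0 0 0 1; 0 0 0 0 0 0 1; 0 0 0 0 0 0 1'; python3 - <<'E'
from h import *
import cv2
cv2.imwrite("pics/s2.png",snapshot("side")["img"][:,:,::-1])
E
```

```text
time: 3.1
tool_pos: [415.0, -201.4, 273.2]
tcp_rot: [179.9, -0.0, 6.7]
ft_force: [-3.1, -1.1, 8.2]
finger_gap: -0.0
grip_force: 3.5
time: 3.72
tool_pos: [415.2, -201.3, 229.9]
tcp_rot: [180.0, -0.1, 6.7]
ft_force: [-0.5, 0.4, 4.6]
finger_gap: 0.2
grip_force: 2.6
time: 4.35
tool_pos: [415.2, -201.3, 230.4]
tcp_rot: [180.0, -0.0, 6.7]
ft_force: [-0.9, -0.7, 4.4]
finger_gap: -0.2
grip_force: 2.7
```

View pics/s2.png

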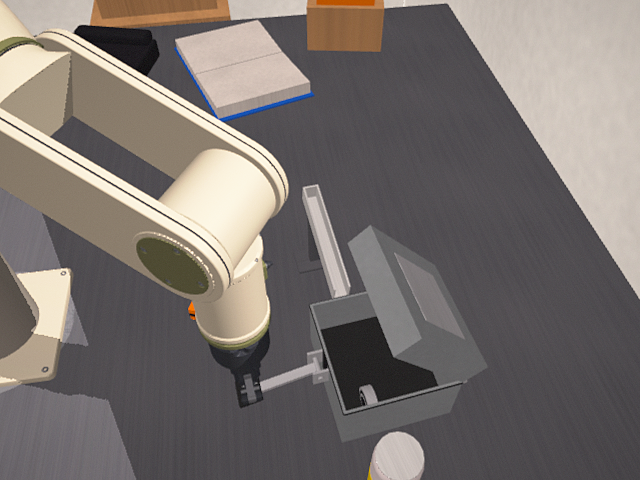

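The lid stands wide open, and the bearing lies inside the box at about (367,393) with the chute empty. Now I'll let the lever up slowly.

```bash
python3 -m jog '0 0 -0.02 0 0 0 1; 0 0 -0.04 0 0 0 1; 0 0 -0.04 0 0 0 1; 0 0 -0.04 0 0 0 1; 0 0 -0.04 0 0 0 1'; python3 -m jog '0 0 -0.04 0 0 0 1; 0 0 -0.04 0 0 0 1; 0 0 -0.04 0 0 0 1; 0 0 -0.04 0 0 0 1; 0 0 -0.03 0 0 0 1';python3 -m jog '0 0 -0.03 0 0 0 1; 0 0 -0.03 0 0 0 1; 0 0 -0.03 0 0 0 1; 0 0 -0.03 0 0 0 1; 0 0 -0.03 0 0 0 1';python3 -m jog '0 0 -0.03 0 0 0 1; 0 0 -0.03 0 0 0 1; 0 0 -0.03 0 0 0 1; 0 0 -0.03 0 0 0 1; 0 0 -0.03 0 0 0 1'
```

```text
time: 5.03
tool_pos: [414.5, -201.3, 248.2]
tcp_rot: [180.0, 0.1, 6.7]
ft_force: [-5.2, -2.3, 6.9]
finger_gap: 0.0
grip_force: 3.4
time: 5.65
tool_pos: [415.8, -201.2, 268.1]
tcp_rot: [179.9, -0.2, 6.7]
ft_force: [5.3, 1.3, 5.4]
finger_gap: 0.2
grip_force: 3.1
time: 6.28
tool_pos: [416.1, -201.2, 283.3]
tcp_rot: [179.9, -0.3, 6.7]
ft_force: [5.5, 1.1, 4.9]
finger_gap: 0.1
grip_force: 3.1
time: 6.9
tool_pos: [414.8, -201.1, 296.7]
tcp_rot: [-180.0, 0.0, 6.7]
ft_force: [0.4, -0.6, -0.1]
finger_gap: -0.3
grip_force: 0.0
```

Contact is lost and the lid is down. I'll retreat upward and check.

```bash
python3 -m jog '0 0 -0.1 0 0 0 1; 0 0 -0.3 0 0 0 1; 0 0 -0.3 0 0 0 1; 0 0 -0.1 0 0 0 1; 0 0 0 0 0 0 1'; python3 -m jog '0 0 0 0 0 0 1; 0 0 0 0 0 0 1; 0 0 0 0 0 0 1; 0 0 0 0 0 0 1'; python3 - <<'E'
from h import *
import cv2
cv2.imwrite("pics/s3.png",snapshot("side")["img"][:,:,::-1])
E
```

```text
time: 7.52
tool_pos: [415.0, -201.2, 377.2]
tcp_rot: [179.9, -0.1, 6.7]
ft_force: [-1.1, 0.2, 0.0]
finger_gap: 0.1
grip_force: 0.0
time: 8.02
tool_pos: [414.9, -201.1, 376.4]
tcp_rot: [-180.0, 0.0, 6.7]
ft_force: [-0.1, -0.4, -0.4]
finger_gap: -0.2
grip_force: 0.0
```

View pics/s3.png

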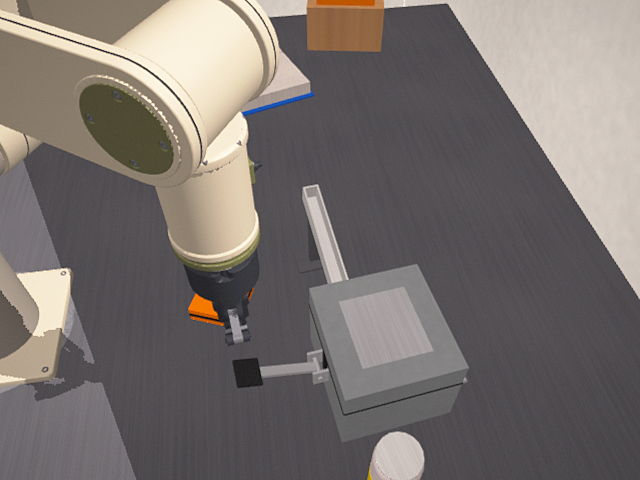

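The lid is fully shut with its corners where they started, the pad is back at (247,372), the chute is empty, and the gripper is clear.

```bash
python3 -c "
from bench import *
print(hand_in())"
```

```text
the job is handed in; nothing more can be done
None
```

The job is handed in: the bearing rolled into the box, the lid was let down slowly and is fully shut, and the arm is clear; the hand-in call returned no verdict.

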